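# Unlock the snack stall's order tablet

### The arm

A 6-joint arm with a two-finger parallel gripper is mounted at the origin on the work surface. World frame = base frame: x ahead of the robot, y to its left, z up, the work surface at z = 0. Lengths are in m, angles in rad, forces in N, time in s.
With the tool pointing down it reaches from about 0.25 to 0.775 m from the base axis. Payload 4 kg.
Tool frame: the origin (TCP) lies at the centre of the arm's flange, where the gripper is bolted on; the fingertips stand 199 mm ahead of it and the grasp point (between the pads) lies 180 mm ahead of it; z points along the fingers, y is the line along which they close (so a half turn about z gives the same grasp; the last joint's range is limited). The gripper opens to 94 mm and grips with 3 to 60 N. Pads are 16 mm wide; open, the fingers measure 119 mm over their backs; the gripper's body (75 mm by 177 mm) begins 78 mm behind the grasp point.
Start: joints at [1.244, 0.087, 1.371, -0, 1.684, -0.103], TCP at [0.122, 0.536, 0.405] pointing down, gripper open.
Joint ranges: [-3.1, 3.1], [-0.76, 2.03], [0.27, 2.55], [-1.08, 4.22], [0.17, 2.65], [-2.57, 2.57]. Speed limits (rad/s): [2.79, 2.79, 3.14, 3.14, 3.14, 3.14].

### API

Orientations are given as [roll, pitch, yaw] about the fixed x, y, z axes, in that order (R = Rz(yaw) Ry(pitch) Rx(roll)).
In Python, from bench import robot, eyes, models gives the robot as it stands.
- The arm moves only by the tool step_arm, never from a script. Its argument "commands" is a list that holds one entry, the list of rows, each a list of 7 numbers: the shift along the tool's x, y, z in mm, then the turn, a rotation vector about the tool's x, y, z in rad, then the finger opening in mm, from 0 to 94. In form: [[[tx, ty, tz, wx, wy, wz, gripper], ...]]. A call has 1 to 20 rows; each row shifts and turns the commanded pose from where the row before left it, along the tool's axes as they then stand; what a row does not reach is not made up. A row lasts 1/8 s, in which the tool goes at most 62.5 mm and 10.7 degrees, less where a joint would pass 70% of its speed; a pose out of reach is approached as far as the arm can. A call is refused whole if a number of a shift passes 62.5 or a number of a turn 0.188, either way. A call with a gripper value outside its range is refused whole. The fingers move at their own pace and stop on an object; the grip force is fixed at half the most. Time passes only in rows, so rows that do not move let the fingers close. It gives the time, the measured TCP pose, the force, the opening and the grip force at its end, in the units of the state.
- robot.get_obs(): the state, without advancing time (a new reading comes with each control period).
- eyes.snapshot(name): name is "side" or "top"; returns a dict with "color" (480x640x3 uint8, red, green, blue), "camera_matrix" (3x3 intrinsics, pixels), "eye" and "rotation" of the camera in the world. Camera axes: x right, y up, looking along -z (the intrinsics and any distortion apply to the point x, -y, -z); pixel columns grow to the right and rows downward; lengths in m; the calibration is good to about 2 mm. A picture is of the moment at which its call begins. There is no depth.
- robot.close_job(): hands the job in; it is judged then, once.
Trained networks look in a picture, given as the dict that the camera call returned (one of the last four; its "shot" number tells which), for a name from the list of things; names that differ only in an ending like _2 or _b are one class to them, and where a whole thing is asked for, a point or a joint stands for the part that bears it (a point fixed in the world has none). Each returns a list of dicts, best first, with "confidence" (0 to 1); they miss things now and then, are a little off and sometimes report something else, mostly with a low value. They report only what shows in the picture. A call takes as long as a camera call.
- models.masks_of(picture, query): "mask" (480x640 bool, what is visible of it) and "xy" ([column, row] in pixels, amid what is visible of it).
- models.tip_of(picture, query): "xy" ([column, row] in pixels: a listed point, or the origin of a listed thing).
The state is a dict: "time": time; "joint_positions": joint angles; "qvel": joint speeds; "joint_torque": joint torques, N m; "tool_pos": TCP position; "ee_rot": TCP orientation; "wrist_force": force on the tool from outside, world axes, zero at the start; "wrist_torque": the same for the moment, N m; "width": finger opening in m; "finger_force": force on a finger pad.
Only numpy, scipy, OpenCV 4.12 (cv2) and the standard library are available. Lean on these libraries where they do the work, as an engineer would, in place of code of your own. Each camera call takes 0.05 s, during which the arm holds its last target. There are 200 camera calls.

### The job

Unlock the stall's order tablet where it lies by drawing its L-shaped pattern lightly on the glass with shut fingertips pointing straight down, in one sliding stroke: from the top left dot straight down to the bottom left dot, then along the bottom row to the bottom right dot, and lift off there. Top, left and right are as for someone looking at the screen with the padlock picture in its top right corner. Keep off the four other dots, press gently, and leave the tablet and the things around it in their places.

Things in the scene. Friction and masses are not known exactly. Their poses are not given: they have to be found in the camera images.
- tablet: Tablet computer in a black foam-padded case, lying loose on the counter, screen up, any way round. Case 272 x 194 x 22 mm (corner bumpers stand out 4 mm more), 0.9 kg in all, rubbery underside. Origin: centre of the underside. x: along the long side, to the right of the picture; y: to the top of the picture; z up. The case rim stands 2 mm above the glass.
- screen (a point): Centre of the dark glass (247 x 169 mm), on its upper face, 19.5 mm above the counter. x: right of the picture, y: its top, z: out of the glass. Nine white dots (10 mm, each in a 17 mm disc) form a square 3 x 3 grid, 50 mm apart, the middle one here: top left dot x -50, y +50 mm; bottom right x +50, y -50 mm. A dot is touched when the middle of the fingertips is within 14 mm in x and in y.
- padlock (a point): White padlock picture, 26 mm wide and 33 mm high, on the screen beside the dots, its middle 86 mm right and 45 mm up from the screen's centre: it marks the top right corner, its bow is towards the top. A thin white bar lies at the middle of the bottom edge, small battery and signal signs in the top left corner.
- pane (a joint): How far the glass is pressed down into the foam of the case, in m: 0 when let alone, at most 0.006. The slick, flat glass gives straight down by 1 mm for every 2.2 N wherever it is pressed, and comes back when let go. A force of 2 to 8 N suits a stroke.
- jar_mid (a point): Bystander: clear jar of orange-brown snacks with a green screw cap, 76 mm across, 70 mm high, standing off the upper long side of the tablet. This point is on its axis, 35 mm above the counter. Leave it alone.
- stapler_mid (a point): Bystander: grey desk stapler, 128 x 34 mm, 50 mm high, off the lower long side of the tablet. This point is at its middle, 25 mm above the counter. Leave it alone.
- clip: Bystander: white plastic bag clip, 135 x 19 x 12 mm, lying off the left short side. Origin: middle of its underside, x along it. Leave it alone.
- stylus: Bystander: aluminium stylus with flat sides, 155 x 9 x 11 mm, lying off the right short side. Origin: middle of its underside, x towards its tip. It is not used. Leave it alone.

How it is judged:
By the outcome, as a careful person would: the job done as asked, in the order asked, and still so for the second after the job is handed in, with the robot touching nothing.
It also fails if it takes over 42 s, if anything falls off the work surface, if the arm or the gripper's body presses on something with over 40 N, if the wrist force passes 120 N, or if a joint passes its speed limit or range.

## Working session

There is one attempt and no reset: what is moved stays moved. The work goes in short steps, Python scripts to look and compute and a tool call to move; the robot and the scene stay as the last step left them, time stands still between calls to the robot, and variables do not carry over. Pictures are saved under pics/ and viewed, at most 10 in all, crops included, and the job is handed in when it is done.

Besides the shell and the picture viewer there is one more tool, called after "Emit:" by a JSON object that holds its "method" and its "body". step_arm: Moves the arm, as the interface text tells. Its arguments: {"type":"object","properties":{"commands":{"type":"array"}},"required":["commands"]}

```bash
mkdir -p pics; cat > h.py <<'E'
import numpy as np, cv2
from bench import robot, eyes, models
def px2w(p,xy,z):
    K=p["camera_matrix"]; d=np.array([(xy[0]-K[0,2])/K[0,0],-(xy[1]-K[1,2])/K[1,1],-1.])
    d=np.array(p["rotation"])@d; e=np.array(p["eye"]); return e+d*(z-e[2])/d[2]
def w2px(p,X):
    c=np.array(p["rotation"]).T@(np.array(X)-np.array(p["eye"])); K=p["camera_matrix"]
    return [K[0,2]+K[0,0]*c[0]/-c[2],K[1,2]-K[1,1]*c[1]/-c[2]]
E
python3 - <<'E'
from h import *
for n in ["top","side"]:
    p=eyes.snapshot(n); cv2.imwrite(f"pics/{n}0.png",p["color"][:,:,::-1])
    print(n,p["eye"],{k:v for k,v in p.items() if k not in("color","rotation","eye","camera_matrix")})
    for q,z in [("screen",.0195),("padlock",.0195),("tablet",0),("jar_mid",.035),("stapler_mid",.025),("clip",0),("stylus",0)]:
        for r in models.tip_of(p,q)[:2]: print(q,round(r["confidence"],2),np.round(r["xy"],1),px2w(p,r["xy"],z).round(4))
o=robot.get_obs(); print(o["time"],o["tool_pos"],o["ee_rot"],o["wrist_force"],o["width"])
E
```

```text
top [0.43392036 0.02981579 0.95832414] {'shot': 1}Traceback (most recent call last):
  File "<stdin>", line 6, in <module>
  File "h.py", line 5, in px2w
    d=np.array(p["rotation"])@d; e=np.array(p["eye"]); return e+d*(z-e[2])/d[2]
                                                                           ~^^^
IndexError: invalid index to scalar variable.
```

View pics/top0.png

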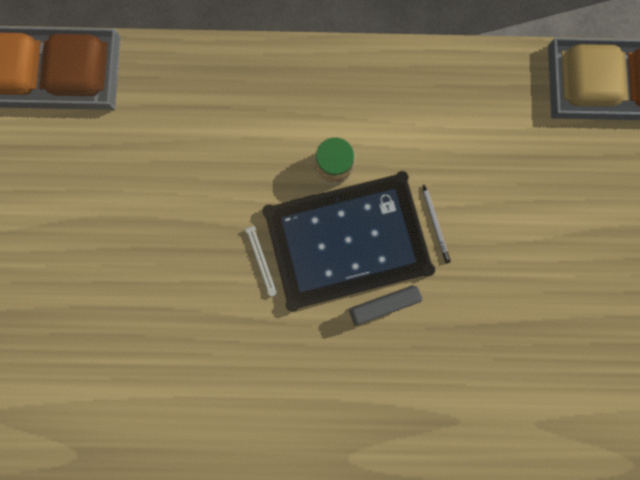

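The top view shows the tablet upright in the picture, turned slightly: padlock at (387,203), top left dot (315,220), bottom left (328,273), bottom right (382,259). The jar is at (335,160) and the stapler at (385,306). The rotations are roll/pitch/yaw.

```bash
sed -i 's/np.array(p\["rotation"\])/Rm(p)/g' h.py; cat >> h.py <<'E'
from scipy.spatial.transform import Rotation as R
def Rm(p): return R.from_euler("xyz",p["rotation"]).as_matrix()
def dots(p,z=.0195):
    "centres of bright blobs inside the screen mask -> pixel list"
    m=models.masks_of(p,"tablet")[0]["mask"].astype(np.uint8)
    m=cv2.erode(cv2.morphologyEx(m,cv2.MORPH_CLOSE,np.ones((9,9))),np.ones((9,9)))
    g=p["color"].min(2); b=((g>110)&(m>0)).astype(np.uint8)
    n,l,s,c=cv2.connectedComponentsWithStats(b)
    out=[]
    for i in range(1,n):
        w=(l==i)*(g.astype(float)-60); ys,xs=np.nonzero(l==i); ww=w[ys,xs]
        out.append((s[i,4],(xs*ww).sum()/ww.sum(),(ys*ww).sum()/ww.sum()))
    return out
E
python3 - <<'E'
from h import *
for n in ["top","side"]:
    p=eyes.snapshot(n); cv2.imwrite(f"pics/{n}1.png",p["color"][:,:,::-1])
    print(n)
    for q,z in [("screen",.0195),("padlock",.0195),("tablet",0),("jar_mid",.035),("stapler_mid",.025),("clip",0),("stylus",0)]:
        for r in models.tip_of(p,q)[:1]: print(q,round(r["confidence"],2),np.round(r["xy"],1),px2w(p,r["xy"],z).round(4))
    for a,x,y in dots(p): print(a,round(x,1),round(y,1),px2w(p,(x,y),.0195)[:2].round(4))
o=robot.get_obs(); print(o["time"],o["tool_pos"],o["ee_rot"],o["wrist_force"],o["width"])
E
```

```text
top
screen 0.96 [347.1 238.2] [ 0.5666 -0.028   0.0195]
padlock 0.68 [390.  206.5] [ 0.627  -0.1064  0.0195]
tablet 0.91 [345.4 242.5] [ 0.5613 -0.0261  0.    ]
jar_mid 0.81 [334.2 160.2] [ 0.7083 -0.002   0.035 ]
stapler_mid 0.87 [385.5 306.2] [ 0.4448 -0.0972  0.025 ]
clip 0.88 [264.1 260.6] [0.5248 0.1239 0.    ]
stylus 0.61 [433.7 226.3] [ 0.5948 -0.1909  0.    ]
2 382.5 195.5 [ 0.6474 -0.0926]
1 387.0 195.0 [ 0.6485 -0.1009]
142 387.3 206.8 [ 0.6264 -0.1015]
21 367.1 206.4 [ 0.6263 -0.0642]
22 340.9 213.1 [ 0.6129 -0.0161]
10 287.5 219.0 [0.6002 0.0816]
23 314.4 219.8 [0.5995 0.0322]
20 374.3 232.7 [ 0.5777 -0.0775]
20 347.9 239.2 [ 0.5649 -0.0295]
21 321.1 246.0 [0.5514 0.0193]
23 381.6 258.9 [ 0.5298 -0.0909]
21 355.0 265.9 [ 0.5162 -0.0427]
22 328.1 272.9 [0.5028 0.0057]
side
screen 0.57 [345.  266.5] [ 0.566  -0.0292  0.0195]
padlock 0.68 [401.6 271.3] [ 0.6318 -0.0996  0.0195]
tablet 0.7 [344.1 275.2] [ 0.5658 -0.0278  0.    ]
jar_mid 0.15 [402.1 269.4] [ 0.6198 -0.1099  0.035 ]
stapler_mid 0.8 [313.1 314.3] [ 0.4458 -0.0952  0.025 ]
clip 0.74 [275.6 242.7] [0.5301 0.1344 0.    ]
stylus 0.86 [431.4 317.8] [ 0.5998 -0.1932  0.    ]
3 321.0 233.0 [0.602  0.0825]
12 337.2 244.1 [0.6012 0.033 ]
12 360.2 253.0 [ 0.6145 -0.0154]
11 321.1 256.4 [0.5529 0.0203]
11 384.7 262.2 [ 0.6285 -0.0631]
13 344.9 266.2 [ 0.5666 -0.0284]
113 401.1 272.0 [ 0.6298 -0.1004]
1 407.0 266.0 [ 0.6504 -0.095 ]
14 304.1 270.1 [0.5049 0.0065]
16 370.1 276.7 [ 0.5797 -0.0771]
15 328.1 280.8 [ 0.5181 -0.0419]
17 353.8 292.1 [ 0.5316 -0.0899]
1.1 [0.12205352 0.5362888  0.40470099] [ 3.14150118e+00 -5.92498099e-06  2.91785391e+00] [0.64899101 0.24485387 0.38222737] 0.09413194856566075
```

View pics/side1.png

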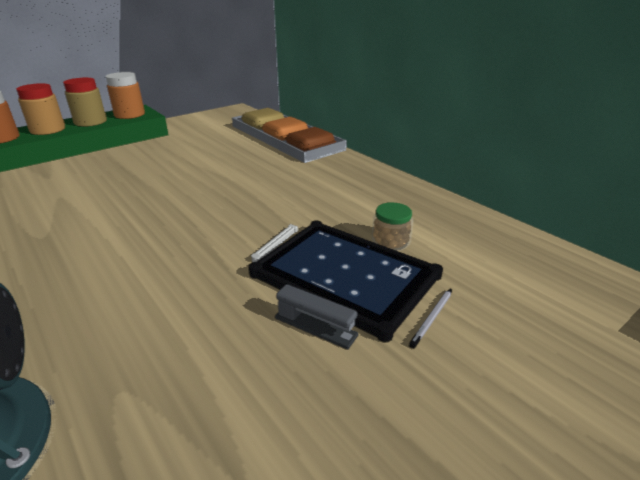

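Emit:
{"method": "step_arm", "body": {"commands": [[[0, 0, 0, 0, 0, 0.135, 0], [0, 0, 0, 0, 0, 0.135, 0], [0, 0, 0, 0, 0, 0.135, 0], [0, 0, 0, 0, 0, 0.135, 0], [0, 0, 0, 0, 0, 0.135, 0], [0, 0, 0, 0, 0, 0.135, 0], [0, 0, 0, 0, 0, 0.135, 0], [0, 0, 0, 0, 0, 0.134, 0]]]}}

```text
time: 2.1
tool_pos: [0.1221, 0.5363, 0.4047]
ee_rot: [3.142, -0.0, 1.834]
wrist_force: [-0.6, -0.1, -0.1]
width: 0.0176
finger_force: 0.0
```

Emit:
{"method": "step_arm", "body": {"commands": [[[-38.3, 20.4, 5, 0, 0, 0, 0], [-38.3, 20.4, 5, 0, 0, 0, 0], [-38.3, 20.4, 5, 0, 0, 0, 0], [-38.3, 20.4, 5, 0, 0, 0, 0], [-38.3, 20.4, 5, 0, 0, 0, 0], [-38.3, 20.4, 5, 0, 0, 0, 0], [-38.3, 20.4, 5, 0, 0, 0, 0], [-38.3, 20.4, 5, 0, 0, 0, 0], [-38.3, 20.4, 5, 0, 0, 0, 0], [-38.3, 20.4, 5, 0, 0, 0, 0], [-38.3, 20.4, 5, 0, 0, 0, 0], [-38.3, 20.4, 5, 0, 0, 0, 0], [-38.3, 20.4, 5, 0, 0, 0, 0], [-38.3, 20.4, 5, 0, 0, 0, 0], [-38.3, 20.4, 5, 0, 0, 0, 0], [-38.3, 20.4, 5, 0, 0, 0, 0], [0, 0, 0, 0, 0, 0, 0], [0, 0, 0, 0, 0, 0, 0]]]}}

```text
time: 4.35
tool_pos: [0.5989, 0.032, 0.3245]
ee_rot: [-3.141, -0.001, 1.839]
wrist_force: [-0.5, -0.2, -0.2]
width: 0.0006
finger_force: 0.0
```

Emit:
{"method": "step_arm", "body": {"commands": [[[0, 0, 20, 0, 0, 0, 0], [0, 0, 20, 0, 0, 0, 0], [0, 0, 20, 0, 0, 0, 0], [0, 0, 12, 0, 0, 0, 0], [0, 0, 0, 0, 0, 0, 0], [0, 0, 0, 0, 0, 0, 0]]]}}

```text
time: 5.1
tool_pos: [0.5992, 0.0321, 0.2538]
ee_rot: [3.14, 0.0, 1.839]
wrist_force: [0.7, 0.3, 0.3]
width: 0.0007
finger_force: 0.0
```

```bash
python3 - <<'E'
from h import *
p=eyes.snapshot("side"); o=robot.get_obs(); t=np.array(o["tool_pos"]); tip=t+R.from_euler("xyz",o["ee_rot"]).apply([0,0,.199]); print(tip,o["wrist_force"])
im=p["color"][:,:,::-1].copy()
x,y=w2px(p,tip); print("predicted tip px",x,y, "TL px",w2px(p,[.600,.0326,.0195]))
c=cv2.resize(im[150:330,230:470],None,fx=3,fy=3,interpolation=cv2.INTER_CUBIC)
cv2.circle(c,(int((x-230)*3+1),int((y-150)*3+1)),3,(0,0,255),-1)
cv2.imwrite("pics/side2.png",c)
E
```

```text
[0.5998189  0.03202066 0.05498406] [-0.27331874  0.78661018  0.8884536 ]
predicted tip px 337.30807727632225 228.18920084631614 TL px [np.float64(336.8506830875224), np.float64(244.38526506840208)]
```

View pics/side2.png

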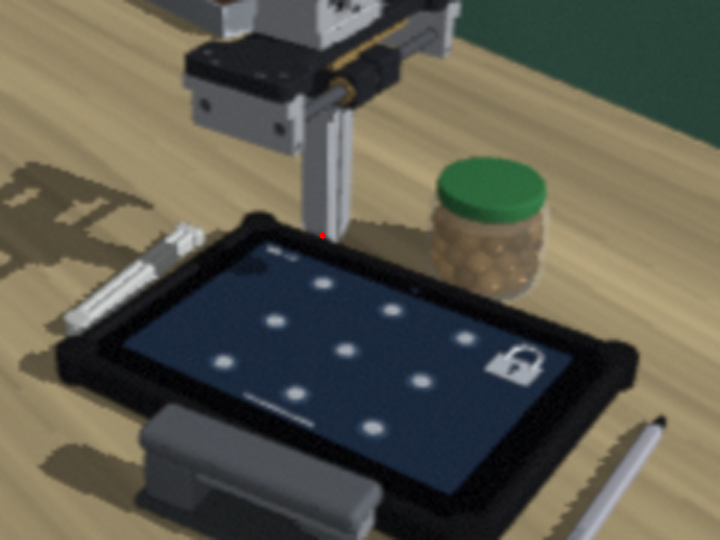

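The shut fingertips hang above the top left dot. The predicted tip at crop pixel (322,236) coincides with the seen tip, and the jar is clear. Next I go down to just above the glass.

Emit:
{"method": "step_arm", "body": {"commands": [[[0, 0, 12, 0, 0, 0, 0], [0, 0, 12, 0, 0, 0, 0], [0, 0, 8, 0, 0, 0, 0], [0, 0, 0, 0, 0, 0, 0], [0, 0, 0, 0, 0, 0, 0]]]}}

```text
time: 5.78
tool_pos: [0.5992, 0.0318, 0.2207]
ee_rot: [3.141, -0.0, 1.839]
wrist_force: [0.3, -0.6, 0.1]
width: 0.0
finger_force: 0.0
```

Emit:
{"method": "step_arm", "body": {"commands": [[[0, 0, 1, 0, 0, 0, 0], [0, 0, 1, 0, 0, 0, 0], [0, 0, 1, 0, 0, 0, 0], [0, 0, 0, 0, 0, 0, 0], [0, 0, 0, 0, 0, 0, 0]]]}}

```text
time: 6.4
tool_pos: [0.5992, 0.0318, 0.2181]
ee_rot: [3.141, 0.0, 1.839]
wrist_force: [-1.0, 0.6, 2.8]
width: 0.0007
finger_force: 1.3
```

Emit:
{"method": "step_arm", "body": {"commands": [[[0, 0, 1, 0, 0, 0, 0], [0, 0, 0, 0, 0, 0, 0]]]}}

```text
time: 6.65
tool_pos: [0.5992, 0.0318, 0.2172]
ee_rot: [3.141, 0.0, 1.839]
wrist_force: [-1.1, 0.2, 3.6]
width: 0.0002
finger_force: 2.3
```

```bash
python3 - <<'E'
from h import *
o=robot.get_obs();print(o["tool_pos"],o["wrist_force"],o["ee_rot"])
t=np.array(o["tool_pos"]);r=R.from_euler("xyz",o["ee_rot"]).as_matrix(); tip=t+r@[0,0,.199]
for n,g in dict(TL=(.600,.0326),BL=(.504,.0061),BR=(.5307,-.0904)).items():
    d=np.array([g[0]-tip[0],g[1]-tip[1],0]); print(n,(r.T@d*1000).round(1))
E
```

```text
[0.59919857 0.03181517 0.217166  ] [-1.14312544  0.15601279  3.63525482] [3.14094711e+00 1.27608344e-04 1.83882758e+00]
TL [0.6 0.9 0. ]
BL [  0.4 -98.7  -0.1]
BR [-99.7 -98.5  -0.1]
```

Emit:
{"method": "step_arm", "body": {"commands": [[[0, -5, 0.2, 0, 0, 0, 0], [0, -5, 0, 0, 0, 0, 0], [0, -5, 0, 0, 0, 0, 0], [0, -5, 0, 0, 0, 0, 0], [0, -5, 0, 0, 0, 0, 0], [0, -5, 0, 0, 0, 0, 0], [0, -5, 0, 0, 0, 0, 0], [0, -5, 0, 0, 0, 0, 0], [0, -5, 0, 0, 0, 0, 0], [0, -5, 0, 0, 0, 0, 0]]]}}

```text
time: 7.9
tool_pos: [0.5508, 0.0185, 0.2169]
ee_rot: [3.14, 0.0, 1.839]
wrist_force: [4.3, 1.0, 4.3]
width: 0.0003
finger_force: 2.6
```

Emit:
{"method": "step_arm", "body": {"commands": [[[0, -5, 0, 0, 0, 0, 0], [0, -5, 0, 0, 0, 0, 0], [0, -5, 0, 0, 0, 0, 0], [0, -5, 0, 0, 0, 0, 0], [0, -5, 0, 0, 0, 0, 0], [0, -5, 0, 0, 0, 0, 0], [0, -5, 0, 0, 0, 0, 0], [0, -5, 0, 0, 0, 0, 0], [0, -5, 0, 0, 0, 0, 0], [0, -4, 0, 0, 0, 0, 0], [0, 0, 0, 0, 0, 0, 0]]]}}

```text
time: 9.28
tool_pos: [0.5033, 0.0055, 0.2167]
ee_rot: [3.141, 0.0, 1.839]
wrist_force: [1.8, 0.3, 5.3]
width: 0.0008
finger_force: 2.7
```

```bash
python3 - <<'E'
from h import *
p=eyes.snapshot("top"); 
for a,x,y in dots(p): print(a,round(x,1),round(y,1),px2w(p,(x,y),.0195)[:2].round(4))
o=robot.get_obs();print(o["tool_pos"],o["wrist_force"],o["ee_rot"])
t=np.array(o["tool_pos"]);r=R.from_euler("xyz",o["ee_rot"]).as_matrix(); tip=t+r@[0,0,.199]
for n,g in dict(TL=(.600,.0326),BL=(.504,.0061),BR=(.5307,-.0904)).items():
    d=np.array([g[0]-tip[0],g[1]-tip[1],0]); print(n,(r.T@d*1000).round(1))
p=eyes.snapshot("side"); print("side")
for a,x,y in dots(p): print(a,round(x,1),round(y,1),px2w(p,(x,y),.0195)[:2].round(4))
E
```

```text
22 384.0 196.9 [ 0.6448 -0.0952]
151 387.2 207.1 [ 0.6258 -0.1013]
22 366.9 206.9 [ 0.6255 -0.0639]
[0.50333189 0.00548586 0.2166495 ] [2.20654845 0.76850212 5.73188197] [-3.14157143e+00  7.68370196e-05  1.83871164e+00]
TL [  0.6 100.4  -0. ]
BL [ 0.4  0.8 -0. ]
BR [-99.7   1.    0. ]
side
2 320.5 234.0 [0.599  0.0802]
12 337.2 245.1 [0.5989 0.0304]
13 360.3 254.0 [ 0.6125 -0.0177]
13 321.2 257.6 [0.5506 0.0174]
14 384.7 263.4 [ 0.6259 -0.0655]
13 345.0 267.2 [ 0.5646 -0.0307]
124 401.2 272.8 [ 0.6282 -0.1021]
15 370.1 277.8 [ 0.5776 -0.0792]
15 328.1 282.0 [ 0.516  -0.0442]
1 322.0 287.0 [ 0.5001 -0.0482]
1 333.0 292.0 [ 0.5059 -0.069 ]
20 353.8 293.3 [ 0.5295 -0.0921]
```

The tablet has not moved and the force is about 5 N. I carry on along the bottom row.

Emit:
{"method": "step_arm", "body": {"commands": [[[-5, 0, -0.2, 0, 0, 0, 0], [-5, 0, -0.2, 0, 0, 0, 0], [-5, 0, 0, 0, 0, 0, 0], [-5, 0, 0, 0, 0, 0, 0], [-5, 0, 0, 0, 0, 0, 0], [-5, 0, 0, 0, 0, 0, 0], [-5, 0, 0, 0, 0, 0, 0], [-5, 0, 0, 0, 0, 0, 0], [-5, 0, 0, 0, 0, 0, 0], [-5, 0, 0, 0, 0, 0, 0]]]}}

```text
time: 10.72
tool_pos: [0.5156, -0.0418, 0.2162]
ee_rot: [-3.138, -0.005, 1.839]
wrist_force: [-1.1, 4.1, 7.0]
width: 0.0005
finger_force: 3.3
```

Emit:
{"method": "step_arm", "body": {"commands": [[[-5, 0, 0, 0, 0, 0, 0], [-5, 0, 0, 0, 0, 0, 0], [-5, 0, 0, 0, 0, 0, 0], [-5, 0, 0, 0, 0, 0, 0], [-5, 0, 0, 0, 0, 0, 0], [-5, 0, 0, 0, 0, 0, 0], [-5, 0, 0, 0, 0, 0, 0], [-5, 0, 0, 0, 0, 0, 0], [-5, 0, 0, 0, 0, 0, 0], [-5, 0, 0, 0, 0, 0, 0], [0, 0, 0, 0, 0, 0, 0], [0, 0, 0, 0, 0, 0, 0]]]}}

```text
time: 12.22
tool_pos: [0.5289, -0.0902, 0.2163]
ee_rot: [-3.138, -0.003, 1.839]
wrist_force: [-0.6, 2.6, 6.7]
width: 0.0004
finger_force: 3.2
```

```bash
python3 - <<'E'
from h import *
o=robot.get_obs();print(o["tool_pos"],o["wrist_force"],o["ee_rot"])
t=np.array(o["tool_pos"]);r=R.from_euler("xyz",o["ee_rot"]).as_matrix(); tip=t+r@[0,0,.199]
d=np.array([.5307-tip[0],-.0904-tip[1],0]); print((r.T@d*1000).round(1))
p=eyes.snapshot("side")
for a,x,y in dots(p): print(a,round(x,1),round(y,1),px2w(p,(x,y),.0175)[:2].round(4))
E
```

```text
[ 0.52889688 -0.09021747  0.21625153] [-0.60564464  2.56684659  6.6751908 ] [-3.13786831 -0.00347624  1.83885459]
[-1.3  2.4 -0. ]
13 384.7 263.8 [ 0.6273 -0.0644]
125 401.3 272.9 [ 0.6302 -0.1008]
13 304.3 271.3 [0.5046 0.0059]
15 370.0 277.9 [ 0.5791 -0.0776]
```

Emit:
{"method": "step_arm", "body": {"commands": [[[0, 0, -4, 0, 0, 0, 0], [0, 0, -8, 0, 0, 0, 0], [0, 0, -15, 0, 0, 0, 0], [0, 0, -20, 0, 0, 0, 0], [0, 0, -20, 0, 0, 0, 0], [0, 0, -20, 0, 0, 0, 0], [0, 0, -20, 0, 0, 0, 0], [0, 0, 0, 0, 0, 0, 0], [0, 0, 0, 0, 0, 0, 0]]]}}

```text
time: 13.45
tool_pos: [0.5298, -0.0908, 0.3233]
ee_rot: [-3.141, -0.001, 1.839]
wrist_force: [-0.1, 0.9, -0.9]
width: 0.0001
finger_force: 0.0
```

```bash
python3 - <<'E'
from h import *
o=robot.get_obs();print(o["time"],o["tool_pos"],o["wrist_force"])
p=eyes.snapshot("side");cv2.imwrite("pics/side3.png",p["color"][:,:,::-1])
for a,x,y in dots(p): print(a,round(x,1),round(y,1),px2w(p,(x,y),.0195)[:2].round(4))
E
```

```text
13.45 [ 0.52984728 -0.09082562  0.32332555] [-0.10210196  0.89870206 -0.87807073]
3 321.0 233.0 [0.602  0.0825]
13 337.3 244.0 [0.6015 0.033 ]
13 360.3 253.0 [ 0.6147 -0.0154]
12 321.1 256.5 [0.5527 0.0201]
13 384.9 262.2 [ 0.6288 -0.0632]
13 344.9 266.2 [ 0.5666 -0.0284]
121 401.2 271.9 [ 0.6299 -0.1003]
2 406.6 266.0 [ 0.6498 -0.0945]
14 304.1 270.1 [0.5049 0.0065]
16 370.1 276.7 [ 0.5797 -0.0771]
15 328.1 280.8 [ 0.5181 -0.0419]
1 320.0 285.0 [ 0.5008 -0.0422]
18 353.8 292.2 [ 0.5315 -0.09  ]
```

View pics/side3.png

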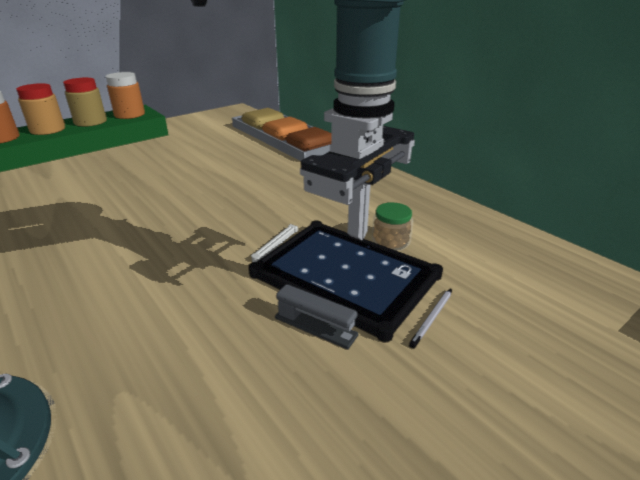

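The fingers are clear above the tablet. The dots are at the same pixels as before (top left (337,244), bottom right (354,292)), and nothing around the tablet has moved.

```bash
python3 -c "
from bench import robot
print(robot.close_job())"
```

```text
the job is handed in; nothing more can be done
None
```

I drew the L in one stroke, from the top left dot to the bottom left and along to the bottom right, with wrist force readings of about 3.6 to 7 N, then lifted off and handed the job in at about 13.5 s. The tablet and the things around it stayed in place, but the screen looked the same afterwards, so I have no sign of my own that it unlocked.

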